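# Pull the flux bottle from its packed crate

## Robot

A 6-joint arm with a two-finger parallel gripper is mounted at the origin on a cart in front of the work surface, level with it; the furniture and walls round the work are solid. World frame = base frame: x ahead of the robot, y to its left, z up, the work surface at z = 0. Lengths are in m, angles in rad, forces in N, time in s.
With the tool pointing down it reaches from about 0.25 to 0.775 m from the base axis. Payload 4 kg.
Tool frame: the origin (TCP) lies midway between the tips of the shut fingers; the grasp point (between the pads) lies 19 mm behind it (robot.tcp_to_grasp is the distance from the TCP to the grasp point, in m); z points along the fingers, y is the line along which they close (so a half turn about z gives the same grasp; the last joint's range is limited). The gripper opens to 94 mm and grips with 3 to 60 N. Pads are 16 mm wide; open, the fingers measure 119 mm over their backs; the gripper's body (75 mm by 177 mm) begins 78 mm behind the grasp point.
Start: joints at [1.174, 0.087, 1.371, -0, 1.684, -0.103], TCP at [0.159, 0.526, 0.176] pointing down, gripper open.
Joint ranges: [-3.1, 3.1], [-0.76, 2.03], [0.27, 2.55], [-1.08, 4.22], [0.17, 2.65], [-2.57, 2.57]. Speed limits (rad/s): [2.79, 2.79, 3.14, 3.14, 3.14, 3.14].

## Interface

Orientations are given as [roll, pitch, yaw] about the fixed x, y, z axes, in that order (R = Rz(yaw) Ry(pitch) Rx(roll)).
In Python, from bench import robot, viewer gives the robot as it stands. The module is installed in compiled form; this text tells all that it offers.
- The arm moves only by the shell command python3 -m handwheel 'ROWS' [OPENING]. ROWS is JSON, a list of rows, each a list of 6 numbers: the shift along the tool's x, y, z in units of 0.2 m (1.0 is 0.2 m), then the turn, a rotation vector about the tool's x, y, z in units of 30 degrees (1.0 is 30 degrees). In form: [[x, y, z, wx, wy, wz], ...]. A call has 1 to 10 rows; each row is the pose to reach, as a shift and turn from the pose commanded when the call began, along the tool's axes at that moment; what a row does not reach only later rows make up. A row lasts 1/12 s, in which the tool goes at most 41.7 mm and 7.16 degrees, less where a joint would pass 70% of its speed; a pose out of reach is approached as far as the arm can. A call with a number of a shift or a turn outside -1 to 1 is refused whole. A call with a gripper value outside its range is refused whole. OPENING is the gripper's target within -1 to 1 (shut at 1, half-way at 0, fully open at -1), set as the call begins (- or left out, the last holds). The fingers move at their own pace and stop on an object; the grip force is fixed at half the most. Time passes only in rows, so rows that repeat a pose let the fingers close. It gives the time, the measured TCP pose, the force, the opening and the grip force at its end, in the units of the state.
- robot.get_obs(): the state, without advancing time (a new reading comes with each control period).
- viewer.snapshot(name): name is "scene" or "side" or "wrist"; returns the picture (400x640x3 uint8, red, green, blue); there is no depth.
- viewer.calibration(name): a dict with "fx", "fy", "cx", "cy" (pixels), "R" (3x3) and "t" (3): a world point X has camera coordinates R X + t. Camera axes: x right, y down, z forward; pixel columns grow to the right and rows downward; lengths in m; the calibration is good to about 2 mm. A picture is of the moment at which its call begins: read the wrist's pose just before it. calibration takes no time and is no camera call; for the wrist camera it gives the pose at the moment of the call.
- robot.close_job(): hands the job in; it is judged then, once.
The state is a dict: "time": time; "joint_positions": joint angles; "qvel": joint speeds; "joint_torque": joint torques, N m; "tool_pos": TCP position; "ee_rot": TCP orientation; "wrist_force": force on the tool from outside, world axes, zero at the start; "wrist_torque": the same for the moment, N m; "width": finger opening in m; "finger_force": force on a finger pad.
Only numpy, scipy, OpenCV 4.12 (cv2) and the standard library are available. Lean on these libraries where they do the work, as an engineer would, in place of code of your own. Each camera call takes 0.05 s, during which the arm holds its last target. There are 200 camera calls.

## Task

The next joint is to be fluxed: take the flux bottle with the green cap out of the small wooden crate, where the four red polishing bars pack it in tightly, and stand it upright in the middle of the square grey steel block, where it stays within reach. Leave the four bars in the crate and do not tip the bottle over on the way.

Things in the scene. Friction and masses are not known exactly. Their poses are not given: they have to be found in the camera images.
- flux_bottle: Clear round bottle, green cap with pointed spout, 0.11 kg, upright in the crate's middle, a red bar against it on each of four sides. Origin: centre of its underside, 6 mm above the bench at first; z up the bottle. Diameters: 43 mm up to 58 mm above the underside; shoulder narrows to 16 mm at 76 mm; cap collar 24 mm from 76 to 92 mm (grip here, all clear); thin spout, no grip, to 119 mm.
- crate: Small open crate of pale wood, fixed to the bench, 104.5 mm square outside and 40 mm high; walls and floor 6 mm thick. Holds the bottle and the four bars. Origin: centre of its underside on the bench; z up, x and y along its sides. A bench lamp hangs over the bench beyond the work, farther out than x = 0.59 m and from 0.4 m above the bench up: keep wrist and arm clear of it.
- block: Plain grey square steel bench block, fixed to the bench, 66 x 66 mm along its x and y, 20 mm high. Origin: centre of its underside on the bench; z up; its flat top is 20 mm above the origin. The bottle is to stand in the middle of it.
- bar1: Dark red polishing bar, 0.14 kg, loose, on its long 24 x 66 mm edge on the crate's floor at the crate's +x side, 44 mm high there: top 50 mm above the bench. Origin: middle of its 44 x 66 mm face towards the bottle, 28 mm above the bench; its z axis is level, away from the bottle. Stays in the crate.
- bar2: Dark red polishing bar, 0.14 kg, loose, on its long 24 x 66 mm edge on the crate's floor at the crate's +y side, 44 mm high there: top 50 mm above the bench. Origin: middle of its 44 x 66 mm face towards the bottle, 28 mm above the bench; its z axis is level, away from the bottle. Stays in the crate.
- bar3: Dark red polishing bar, 0.14 kg, loose, on its long 24 x 66 mm edge on the crate's floor at the crate's -x side, 44 mm high there: top 50 mm above the bench. Origin: middle of its 44 x 66 mm face towards the bottle, 28 mm above the bench; its z axis is level, away from the bottle. Stays in the crate.
- bar4: Dark red polishing bar, 0.14 kg, loose, on its long 24 x 66 mm edge on the crate's floor at the crate's -y side, 44 mm high there: top 50 mm above the bench. Origin: middle of its 44 x 66 mm face towards the bottle, 28 mm above the bench; its z axis is level, away from the bottle. Stays in the crate.

How it is judged:
By the outcome, as a careful person would: the job done as asked, in the order asked, and still so for the second after the job is handed in, with the robot touching nothing.
It also fails if it takes over 32 s, if anything falls off the work surface, if the arm or the gripper's body presses on something with over 40 N, if the wrist force passes 120 N, or if a joint passes its speed limit or range.

## Working session

There is one attempt and no reset: what is moved stays moved. The work goes in short steps, Python scripts to look and compute and a shell command to move; the robot and the scene stay as the last step left them, time stands still between calls to the robot, and variables do not carry over. Pictures are saved under pics/ and viewed, at most 10 in all, crops included, and the job is handed in when it is done.

```bash
mkdir -p pics; python3 - <<'E'
from bench import robot, viewer
import cv2, numpy as np
o=robot.get_obs(); print(o['time'],o['tool_pos'],o['ee_rot'],o['width'])
for n in("scene","wrist"):
    im=viewer.snapshot(n); cv2.imwrite(f"pics/{n}0.png",im[:,:,::-1])
    np.save(f"pics/{n}0.npy",im)
    print(n,viewer.calibration(n))
E
```

```text
0.0 [0.15904823 0.52584572 0.17441239] [-3.13936232e+00 -2.00717873e-04  2.84781937e+00] 0.09413777766637883
scene {'fx': 369.79128403912745, 'fy': 369.79128403912745, 'cx': 324.3437600628253, 'cy': 201.79945441181133, 'R': array([[ 0.7691837 , -0.6388113 ,  0.0166299 ],
       [-0.46668048, -0.57932043, -0.66827926],
       [ 0.43653838,  0.50626867, -0.7437246 ]]), 't': array([-0.2045531 ,  0.42487657,  0.5520755 ])}
wrist {'fx': 311.5075002906743, 'fy': 311.5075002906743, 'cx': 323.5052641907003, 'cy': 200.77060438179527, 'R': array([[ 0.29002539,  0.9570156 , -0.00253406],
       [ 0.92404524, -0.27934263,  0.26097526],
       [ 0.24904952, -0.07803103, -0.96534216]]), 't': array([-0.54878588, -0.02745722,  0.39245867])}
```

View pics/scene0.png

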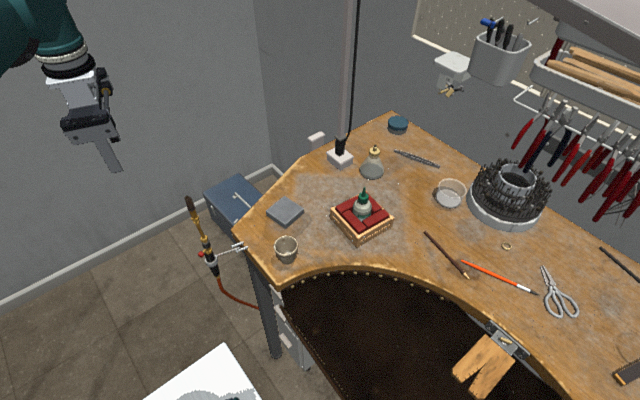

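View pics/wrist0.png

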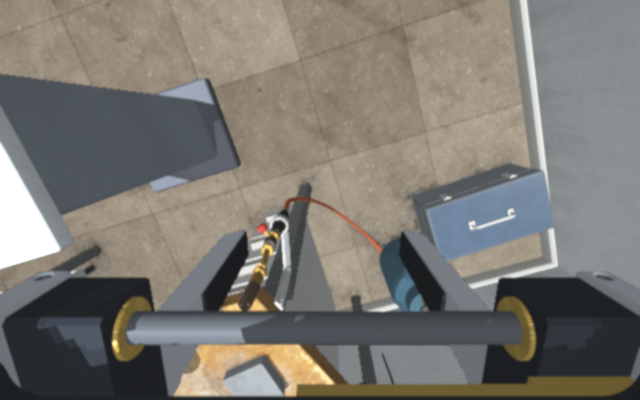

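The scene picture shows the crate with red bars at about (362,217), the green cap at (364,195), and the grey block at about (285,212). The wrist view is mostly floor, with the block's edge at (255,375).

```bash
cat > h.py <<'E'
import numpy as np, cv2
def ray(c,u,v,z):
    d=c['R'].T@np.array([(u-c['cx'])/c['fx'],(v-c['cy'])/c['fy'],1]); o=-c['R'].T@c['t']
    return o+d*(z-o[2])/d[2]
def proj(c,X):
    p=c['R']@np.array(X)+c['t']; return c['cx']+c['fx']*p[0]/p[2], c['cy']+c['fy']*p[1]/p[2]
def blobs(m,mina=30):
    n,l,s,ce=cv2.connectedComponentsWithStats(m.astype(np.uint8)); return [(s[i].tolist(),ce[i],l==i) for i in range(1,n) if s[i][4]>=mina]
E
python3 - <<'E'
from h import *
from bench import viewer
im=np.load('pics/scene0.npy'); c=viewer.calibration('scene')
hsv=cv2.cvtColor(im,cv2.COLOR_RGB2HSV); H,S,V=[hsv[...,i].astype(int) for i in range(3)]
roi=np.zeros(H.shape,bool); roi[170:250,250:410]=1
for nm,m,z in(("green",(H>60)&(H<95)&(S>110),.09),("red",((H<8)|(H>172))&(S>140),.05),("grey",(S<60)&(V>60),.02)):
    for s,ce,l in blobs(m&roi):
        q=cv2.minAreaRect(np.argwhere(l)[:,::-1].astype(np.float32)); 
        print(nm,s,ce.round(1),ray(c,*ce,z).round(4))
        if nm=="grey":
            P=np.array([ray(c,u+0.,v,z)[:2] for v,u in np.argwhere(l)],np.float32); print(cv2.minAreaRect(P))
            
side=viewer.snapshot("side"); np.save('pics/side0.npy',side); cv2.imwrite('pics/side0.png',side[:,:,::-1]); cs=viewer.calibration('side'); print(cs)
for X in([0.45,0.1,.09],[.3,.3,.02]): print(proj(cs,X))
cv2.imwrite('pics/crop.png',cv2.resize(im[170:250,250:410,::-1],None,fx=5,fy=5,interpolation=cv2.INTER_CUBIC))
E
```

```text
green [359, 189, 9, 14, 81] [362.9 197.1] [0.5477 0.2064 0.09  ]
red [336, 195, 53, 39, 809] [361.3 214.6] [0.5355 0.1936 0.05  ]
grey [250, 170, 36, 38, 551] [263.7 179.1] [0.4404 0.4573 0.02  ]
((0.4265981614589691, 0.4289059042930603), (0.13062462210655212, 0.09283439069986343), 51.30671691894531)
grey [360, 170, 24, 11, 197] [371.6 173.9] [0.6738 0.2953 0.02  ]
((0.672044575214386, 0.2916352152824402), (0.038023270666599274, 0.062481589615345), 51.306739807128906)
grey [314, 179, 52, 40, 449] [339.9 193.3] [0.5614 0.295  0.02  ]
((0.5552840232849121, 0.30407580733299255), (0.15123793482780457, 0.08897258341312408), 5.868215084075928)
grey [376, 189, 23, 18, 131] [386.4 197.2] [0.6433 0.2119 0.02  ]
((0.6418389678001404, 0.2073345184326172), (0.04972842335700989, 0.051647353917360306), 2.571044921875)
grey [266, 196, 41, 33, 742] [284.9 211.8] [0.4181 0.332  0.02  ]
((0.4201411306858063, 0.33104419708251953), (0.07673878967761993, 0.08206064999103546), 9.098750114440918)
grey [353, 200, 19, 17, 228] [361.5 208.1] [0.5698 0.2249 0.02  ]
((0.5712089538574219, 0.2247832715511322), (0
[... 659 characters left out ...]
6283875, 0.2585984170436859), (0.03561042621731758, 0.04876795783638954), 50.94914627075195)
grey [348, 245, 12, 5, 36] [352.6 247.6] [0.474  0.1527 0.02  ]
((0.4764985740184784, 0.1529446244239807), (0.010777703486382961, 0.02426179125905037), 50.94905471801758)
{'fx': 429.62489686295254, 'fy': 429.62489686295254, 'cx': 321.88692640825377, 'cy': 199.7958807387151, 'R': array([[ 0.95495771, -0.29672627,  0.00304796],
       [-0.16258113, -0.53177417, -0.83113393],
       [ 0.2482401 ,  0.79320221, -0.55606394]]), 't': array([-0.39573672,  0.25882503,  0.5501432 ])}
(np.float64(324.74390415079273), np.float64(235.65405260474822))
(np.float64(221.87646023203337), np.float64(216.8989214513637))
```

View pics/side0.png

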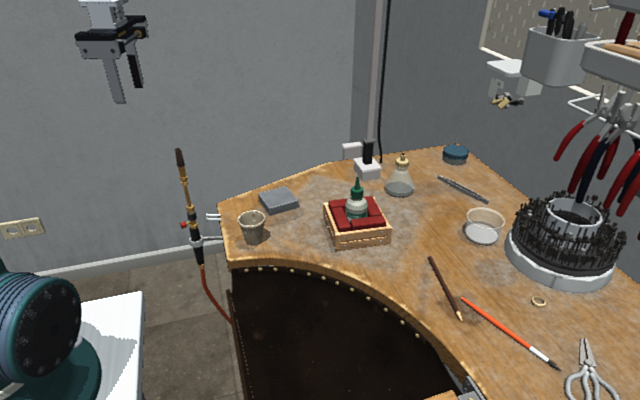

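View pics/crop.png

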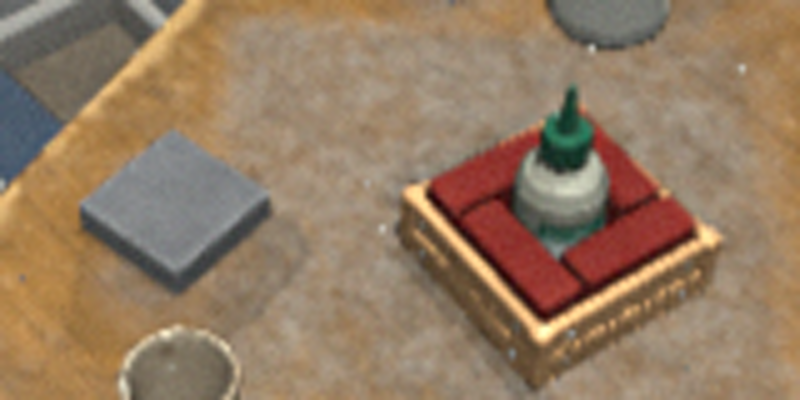

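The side view shows the crate at (357,220), cap collar (357,196), block (279,200), torch tip (180,150); the crop shows all four bars seated, in a pinwheel round the bottle, and the block's top clearly. Next: triangulate from both views.

```bash
cat >> h.py <<'E'
def tri(c1,p1,c2,p2):
    M=[np.array([[c['fx'],0,c['cx']],[0,c['fy'],c['cy']],[0,0,1]])@np.c_[c['R'],c['t']] for c in(c1,c2)]
    X=cv2.triangulatePoints(M[0],M[1],np.array(p1,float).reshape(2,1),np.array(p2,float).reshape(2,1))[:,0]; return X[:3]/X[3]
E
python3 - <<'E'
from h import *
from bench import viewer,robot
A=np.load('pics/scene0.npy');B=np.load('pics/side0.npy'); a=viewer.calibration('scene');b=viewer.calibration('side')
def cen(im,roi,k):
    h=cv2.cvtColor(im,cv2.COLOR_RGB2HSV).astype(int); H,S,V=h[...,0],h[...,1],h[...,2]
    m={'g':(H>60)&(H<95)&(S>90),'r':((H<8)|(H>172))&(S>140),'b':(S<60)&(V>60)}[k]
    r=np.zeros(m.shape,bool); x0,y0,x1,y1=roi; r[y0:y1,x0:x1]=1
    s,ce,l=max(blobs(m&r,5),key=lambda q:q[0][4]); 
    return s,ce,l
for k,ra,rb in(('g',(345,183,385,206),(340,170,375,203)),('r',(330,180,400,245),(320,185,395,240)),('b',(262,190,308,232),(255,180,302,218))):
    p,q=cen(A,ra,k),cen(B,rb,k); print(k,p[0],q[0],tri(a,p[1],b,q[1]).round(4))
print('torch tip',tri(a,(189,197),b,(179,150)).round(3),'spout',tri(a,(364.3,188),b,(357,178)).round(3))
# brightness of block in both views: top face only
for im,c,roi in((A,a,(262,190,308,232)),(B,b,(255,180,302,218))):
    s,ce,l=cen(im,roi,'b'); print(np.percentile(im[l].mean(1),[5,25,50,75]))
    t=l&(im.mean(2)>np.percentile(im[l].mean(1),50)-12)
    s,ce,l2=max(blobs(t,5),key=lambda q:q[0][4])
    P=np.array([ray(c,u,v,.02)[:2] for v,u in np.argwhere(l2)],np.float32); print(s,cv2.minAreaRect(P),P.mean(0))
for im,c,roi in((A,a,(345,183,385,206)),(B,b,(340,170,375,203))):
    s,ce,l=cen(im,roi,'g'); ys=np.argwhere(l); print([(y,ys[ys[:,0]==y][:,1].min(),ys[ys[:,0]==y][:,1].max()) for y in np.unique(ys[:,0])][::2])
E
```

```text
g [359, 188, 9, 16, 89] [351, 177, 12, 22, 139] [0.5448 0.2041 0.0949]
r [336, 195, 53, 39, 809] [329, 196, 57, 36, 1005] [0.5444 0.2004 0.0388]
b [266, 196, 41, 33, 742] [258, 186, 44, 32, 862] [0.4249 0.3424 0.0063]
torch tip [0.24  0.419 0.119] spout [0.544 0.204 0.123]
[ 66.68333333 122.08333333 133.         136.66666667]
[266, 196, 40, 28, 558] ((0.4233572483062744, 0.33734291791915894), (0.06665913015604019, 0.07039707154035568), 10.961943626403809) [0.42219582 0.33886877]
[ 63.66666667  79.83333333 135.66666667 141.33333333]
[258, 186, 40, 22, 525] ((0.42182275652885437, 0.3409382104873657), (0.06631705909967422, 0.06566891074180603), 11.17426586151123) [0.42132595 0.34013352]
[(np.int64(188), np.int64(364), np.int64(364)), (np.int64(190), np.int64(363), np.int64(364)), (np.int64(192), np.int64(363), np.int64(364)), (np.int64(194), np.int64(359), np.int64(366)), (np.int64(196), np.int64(359), np.int64(367)), (np.int64(198), np.int64(359), np.int64(367)), (np.int64(200), np.int64(359), np.int64(366)), (np.int64(202), np.int64(360), np.int64(365))]
[(np.int64(177), np.int64(357), np.int64(357)), (np.int64(179), np.int64(357), np.int64(357)), (np.int64(181), np.int64(356), np.int64(358)), (np.int64(183), np.int64(356), np.int64(358)), (np.int64(185), np.int64(356), np.int64(358)), (np.int64(187), np.int64(353), np.int64(360)), (np.int64(189), np.int64(352), np.int64(362)), (np.int64(191), np.int64(352), np.int64(362)), (np.int64(193), np.int64(352), np.int64(362)), (np.int64(195), np.int64(352), np.int64(361)), (np.int64(197), np.int64(353), np.int64(360))]
```

Both views agree: the bottle axis is at (0.5445, 0.204) with the spout tip at z≈0.123 (it should be 0.125). The block is at (0.422, 0.340), turned about 11°, and measures 66 mm as it should. I'll move towards the bottle, high up.

```bash
python3 -m handwheel '[[-0.1,-0.04,0,0,0,0],[-0.27,-0.12,0,0,0,0],[-0.45,-0.19,0,0,0,0],[-0.63,-0.27,0,0,0,0],[-0.82,-0.35,0,0,0,0],[-1,-0.425,0,0,0,0]]' -1
python3 -m handwheel '[[-0.17,-0.07,0,0,0,-0.1],[-0.34,-0.14,0,0,0,-0.2],[-0.5,-0.21,0,0,0,-0.3],[-0.66,-0.28,0,0,0,-0.4],[-0.82,-0.35,0,0,0,-0.5],[-0.92,-0.39,0,0,0,-0.56],[-0.92,-0.39,0,0,0,-0.56]]' -
python3 - <<'E'
from bench import robot
o=robot.get_obs(); print(o['time'],o['tool_pos'],o['ee_rot'],o['wrist_force'])
E
```

```text
time: 0.65
tool_pos: [0.3271, 0.3856, 0.1753]
ee_rot: [-3.141, 0.0, 2.848]
wrist_force: [0.0, 1.0, -0.2]
width: 0.0942
finger_force: 0.0
time: 1.23
tool_pos: [0.4823, 0.256, 0.1745]
ee_rot: [-3.14, -0.0, 3.136]
wrist_force: [-0.5, -0.1, 0.8]
width: 0.0938
finger_force: 0.0
1.2333 [0.48229442 0.2559894  0.17454284] [-3.13971164e+00 -1.89390384e-04  3.13631962e+00] [-0.52058225 -0.10671885  0.78326294]
```

```bash
python3 - <<'E'
from h import *
from bench import viewer,robot
c=viewer.calibration('wrist'); im=viewer.snapshot('wrist'); print(robot.get_obs()['tool_pos'])
cv2.imwrite('pics/w1.png',im[:,:,::-1]); np.save('pics/w1.npy',im)
print('cam',-c['R'].T@c['t'])
for X in([.5445,.204,.098],[.5445,.204,.125],[.422,.34,.02]):print(proj(c,X))
E
```

```text
[0.4805157  0.25771215 0.17470398]
cam [0.4066373  0.25665575 0.3846346 ]
(np.float64(272.5653481912909), np.float64(259.1053483296467))
(np.float64(267.86379337106354), np.float64(272.0552776624663))
(np.float64(397.35481945787245), np.float64(130.1181036523319))
```

View pics/w1.png

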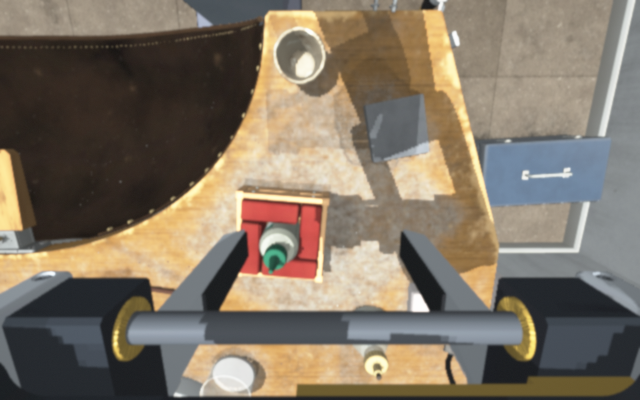

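The wrist view shows the green cap at about (275,257), close to the predicted (272.6,259), and the block at about (397,128), against a predicted (397,130). I'll refine both quickly.

```bash
python3 - <<'E'
from h import *
from bench import viewer
im=np.load('pics/w1.npy'); c=viewer.calibration('wrist')
h=cv2.cvtColor(im,cv2.COLOR_RGB2HSV).astype(int); H,S,V=h[...,0],h[...,1],h[...,2]
def big(m,x0,y0,x1,y1):
    r=np.zeros(m.shape,bool); r[y0:y1,x0:x1]=1; return max(blobs(m&r,5),key=lambda q:q[0][4])
s,ce,l=big((H>60)&(H<95)&(S>90),245,220,310,285); print(s,ce)
(p,r)=cv2.minEnclosingCircle(np.argwhere(l)[:,::-1].astype(np.float32)); print(p,r)
print('collar top via blob', ray(c,*ce,.096), 'px/mm', c['fx']/.287/1000)
s,ce,l=big((S<60)&(V>50)&(V<150),355,88,440,170); l=cv2.morphologyEx(l.astype(np.uint8),cv2.MORPH_OPEN,np.ones((9,9)))>0
P=np.array([ray(c,u,v,.02)[:2] for v,u in np.argwhere(l)],np.float32); print(s,cv2.minAreaRect(P),P.mean(0))
s,ce,l=big(((H<8)|(H>172))&(S>140),225,180,340,290)
P=np.array([ray(c,u,v,.05)[:2] for v,u in np.argwhere(l)],np.float32); print(s,cv2.minAreaRect(P))
E
```

```text
[263, 245, 23, 28, 415] [274.72771084 257.08915663]
(274.0, 258.5) 14.080227851867676
collar top via blob [0.54142755 0.20781202 0.096     ] px/mm 1.08539198707552
[355, 94, 75, 76, 3737] ((0.42397385835647583, 0.33617138862609863), (0.07913403958082199, 0.08002672344446182), 6.258647918701172) [0.4183385  0.33637667]
[240, 200, 81, 78, 3638] ((0.5414568781852722, 0.20641112327575684), (0.08918417990207672, 0.09048698097467422), 84.47085571289062)
```

```bash
python3 -m handwheel '[[-0.1,-0.08,0,0,0,0],[-0.22,-0.18,0,0,0,0],[-0.317,-0.262,0,0,0,0],[-0.317,-0.262,0,0,0,0],[-0.317,-0.262,0,0,0,0]]' -
python3 - <<'E'
from h import *
from bench import viewer,robot
o=robot.get_obs(); print(o['tool_pos'],o['ee_rot'],o['time'])
c=viewer.calibration('wrist'); im=viewer.snapshot('wrist')
print(proj(c,[.5435,.205,.096]),proj(c,[.5435,.205,.125]))
h=cv2.cvtColor(im,cv2.COLOR_RGB2HSV).astype(int); H,S,V=h[...,0],h[...,1],h[...,2]
for s,ce,l in blobs((H>60)&(H<95)&(S>90),40): print(s,ce,ray(c,*ce,.096))
cv2.imwrite('pics/w2.png',im[:,:,::-1])
E
```

```text
time: 1.7
tool_pos: [0.5425, 0.2072, 0.175]
ee_rot: [3.141, -0.002, 3.14]
wrist_force: [-0.3, -0.5, 0.6]
width: 0.0939
finger_force: 0.0
[0.54245207 0.20724042 0.17501688] [ 3.14103516e+00 -1.71727593e-03  3.14016500e+00] 1.7
(np.float64(321.44403702803135), np.float64(199.4709384901367)) (np.float64(321.2316869190205), np.float64(207.97794478438848))
[311, 189, 23, 23, 421] [321.98812352 200.0783848 ] [0.54410463 0.20552063 0.096     ]
```

View pics/w2.png

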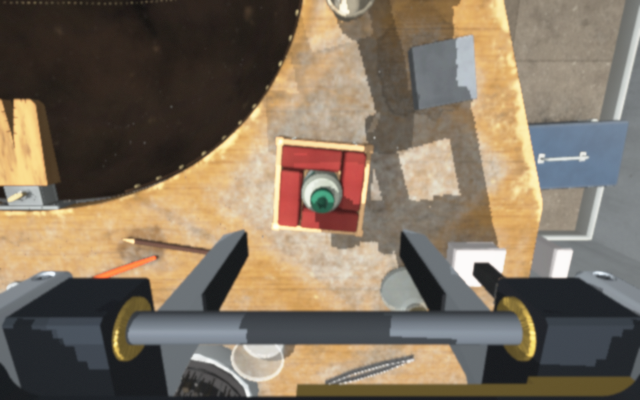

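The wrist view shows the crate under the gripper and the cap at (322,200), which puts the collar at (0.544, 0.2055). I'll descend with a small correction, then grip.

```bash
python3 -m handwheel '[[-0.005,-0.008,0.08,0,0,0],[-0.007,-0.008,0.2,0,0,0],[-0.007,-0.008,0.32,0,0,0],[-0.007,-0.008,0.43,0,0,0],[-0.007,-0.008,0.485,0,0,0],[-0.007,-0.008,0.485,0,0,0],[-0.007,-0.008,0.485,0,0,0],[-0.007,-0.008,0.485,0,0,0]]' -
```

```text
time: 2.42
tool_pos: [0.5451, 0.2061, 0.0805]
ee_rot: [3.141, 0.003, -3.141]
wrist_force: [0.3, -0.0, -0.2]
width: 0.0939
finger_force: 0.0
```

```bash
python3 -m handwheel '[[0,-0.003,0.01,0,0,0],[0,-0.003,0.01,0,0,0],[0,-0.003,0.01,0,0,0],[0,-0.003,0.01,0,0,0],[0,-0.003,0.01,0,0,0],[0,-0.003,0.01,0,0,0],[0,-0.003,0.01,0,0,0],[0,-0.003,0.01,0,0,0]]' 1
```

```text
time: 3.08
tool_pos: [0.5444, 0.2046, 0.0766]
ee_rot: [3.142, -0.0, 3.141]
wrist_force: [-1.1, 1.4, 0.1]
width: 0.044
finger_force: 0.0
```

```bash
python3 -m handwheel '[[0,0,0,0,0,0],[0,0,0,0,0,0],[0,0,0,0,0,0],[0,0,0,0,0,0],[0,0,0,0,0,0],[0,0,0,0,0,0]]' -
```

```text
time: 3.58
tool_pos: [0.5444, 0.2046, 0.0766]
ee_rot: [3.142, 0.0, 3.141]
wrist_force: [-0.2, -0.1, 0.4]
width: 0.0042
finger_force: 0.0
```

The fingers closed to 4 mm with no force, so something is off. I'll look before doing anything else.

```bash
python3 - <<'E'
from h import *
from bench import viewer,robot
o=robot.get_obs(); print({k:np.round(o[k],3) for k in('time','tool_pos','width','finger_force','wrist_force')})
W=viewer.snapshot('wrist');A=viewer.snapshot('scene');B=viewer.snapshot('side')
f=lambda im,x0,y0,x1,y1,k:cv2.resize(im[y0:y1,x0:x1,::-1],(400,300),interpolation=cv2.INTER_CUBIC)
cv2.imwrite('pics/m3.png',np.vstack([np.hstack([f(A,310,140,410,215+25,4),f(B,300,145,420,235,4)]),np.hstack([f(W,240,130,420,265,2),f(W,0,0,640,400,1)])]))
E
```

```text
{'time': np.float64(3.583), 'tool_pos': array([0.544, 0.205, 0.077]), 'width': np.float64(0.004), 'finger_force': np.float64(0.0), 'wrist_force': array([-0.203, -0.055,  0.356])}
```

View pics/m3.png

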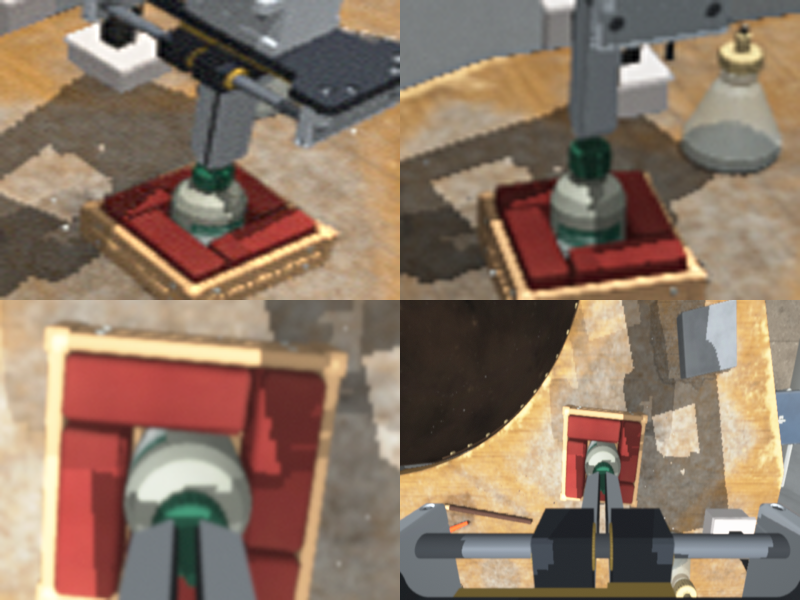

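The fingers are shut above the collar, around the thin spout. The bottle is still upright and the bars are undisturbed. The tips appear at side (358.5,186.4) and scene (363,195.7), so I'll check their true height against the reported TCP.

```bash
python3 - <<'E'
from h import *
from bench import viewer,robot
a=viewer.calibration('scene');b=viewer.calibration('side')
print('tips',tri(a,(363,195.7),b,(358.5,186.4)).round(4))
o=robot.get_obs(); 
for X in(o['tool_pos'],o['tool_pos']+[0,0,.019],[.5444,.205,.082],[.5444,.205,.098]): print(np.round(X,3),np.round(proj(a,X),1),np.round(proj(b,X),1))
E
```

```text
tips [0.546  0.2034 0.1022]
[0.544 0.205 0.077] [361.8 202.3] [355.9 198.6]
[0.544 0.205 0.096] [362.6 196.6] [356.3 190.1]
[0.544 0.205 0.082] [361.9 200.6] [355.9 196.1]
[0.544 0.205 0.098] [362.6 195.7] [356.3 188.9]
```

The tips are really about 22 mm above the reported TCP (z≈0.10, not 0.077). I'll trust the cameras: open, go about 20 mm lower, and check the tip height before closing.

```bash
python3 -m handwheel '[[0,0,0,0,0,0],[0,0,0,0,0,0],[0,0,0,0,0,0],[0,0,0,0,0,0],[0,0,0,0,0,0],[0,0,0,0,0,0],[0,0,0,0,0,0],[0,0,0,0,0,0],[0,0,0,0,0,0],[0,0,0,0,0,0]]' -0.3
python3 -m handwheel '[[0,0,0.03,0,0,0],[0,0,0.06,0,0,0],[0,0,0.09,0,0,0],[0,0,0.1,0,0,0],[0,0,0.1,0,0,0],[0,0,0.1,0,0,0]]' -
python3 - <<'E'
from h import *
from bench import viewer
A=viewer.snapshot('scene');B=viewer.snapshot('side')
f=lambda im,x0,y0,x1,y1:cv2.resize(im[y0:y1,x0:x1,::-1],(400,400),interpolation=cv2.INTER_CUBIC)
cv2.imwrite('pics/m4.png',np.hstack([f(A,310,140,410,240),f(B,300,140,400,240)]))
E
```

```text
time: 4.57
tool_pos: [0.5444, 0.2046, 0.0766]
ee_rot: [3.141, -0.0, 3.141]
wrist_force: [0.5, -0.7, -0.6]
width: 0.0603
finger_force: 0.0
time: 5.07
tool_pos: [0.5441, 0.2045, 0.0561]
ee_rot: [-3.141, -0.001, 3.141]
wrist_force: [-0.2, 0.3, -0.0]
width: 0.0608
finger_force: 0.0
```

View pics/m4.png

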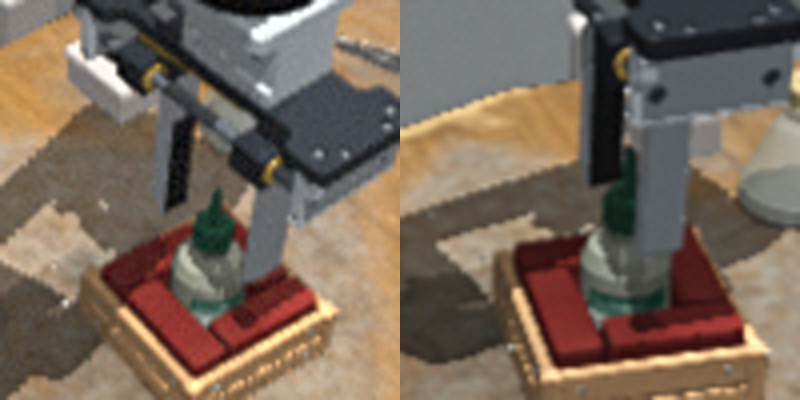

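The view shows the fingers on either side of the cap: near tip at scene (375.5,210) / side (365,202.5), far tip at scene (353.8,192) / side (350.8,185.8).

```bash
python3 - <<'E'
from h import *
from bench import viewer
a=viewer.calibration('scene');b=viewer.calibration('side')
print(tri(a,(375.5,210),b,(365,202.5)),tri(a,(353.8,192),b,(350.8,185.8)))
E
```

```text
[0.54176142 0.15948162 0.09603455] [0.54378577 0.23181653 0.0887063 ]
```

```bash
python3 - <<'E'
from h import *
from bench import viewer
for n,obs in(('scene',((375.5,210),(353.8,192))),('side',((365,202.5),(350.8,185.8)))):
    c=viewer.calibration(n)
    for y,o in zip((.168,.241),obs): print(n,y,o,[np.round(proj(c,(.544,y,z)),1).tolist() for z in(.06,.07,.08,.09)])
    print('collar top/bottom',[np.round(proj(c,(.544,.205,z)),1).tolist() for z in(.098,.082)])
E
```

```text
scene 0.168 (375.5, 210) [[372.3, 216.8], [372.8, 213.9], [373.3, 211.0], [373.8, 208.0]]
scene 0.241 (353.8, 192) [[350.3, 198.1], [350.6, 195.2], [350.9, 192.2], [351.2, 189.2]]
collar top/bottom [[362.5, 195.8], [361.8, 200.7]]
side 0.168 (365, 202.5) [[362.4, 216.9], [362.7, 212.4], [363.0, 207.9], [363.4, 203.3]]
side 0.241 (350.8, 185.8) [[348.6, 195.9], [348.8, 191.6], [349.0, 187.3], [349.2, 182.9]]
collar top/bottom [[356.1, 188.9], [355.7, 196.2]]
```

The true tip height is about 0.084, just above the collar's bottom edge (0.082). I'll go 3 mm lower and close.

```bash
python3 -m handwheel '[[0,0,0.015,0,0,0],[0,0,0.015,0,0,0],[0,0,0.015,0,0,0],[0,0,0.015,0,0,0],[0,0,0.015,0,0,0],[0,0,0.015,0,0,0],[0,0,0.015,0,0,0],[0,0,0.015,0,0,0],[0,0,0.015,0,0,0],[0,0,0.015,0,0,0]]' 1
```

```text
time: 6.0
tool_pos: [0.5445, 0.2046, 0.0537]
ee_rot: [3.141, 0.0, 3.141]
wrist_force: [-0.3, -0.2, 0.4]
width: 0.023
finger_force: 30.0
```

It has gripped at 23 mm with 30 N, which matches the collar. I'll lift straight up slowly.

```bash
python3 -m handwheel '[[0,0,-0.01,0,0,0],[0,0,-0.03,0,0,0],[0,0,-0.06,0,0,0],[0,0,-0.09,0,0,0],[0,0,-0.12,0,0,0],[0,0,-0.15,0,0,0],[0,0,-0.15,0,0,0]]' -
python3 - <<'E'
from h import *
from bench import viewer
A=viewer.snapshot('scene');B=viewer.snapshot('side')
f=lambda im,x0,y0,x1,y1:cv2.resize(im[y0:y1,x0:x1,::-1],(400,400),interpolation=cv2.INTER_CUBIC)
cv2.imwrite('pics/m5.png',np.hstack([f(A,310,150,410,250),f(B,300,160,400,260)]))
E
```

```text
time: 6.58
tool_pos: [0.5455, 0.205, 0.0858]
ee_rot: [3.141, 0.003, 3.141]
wrist_force: [-0.4, 0.4, -1.2]
width: 0.0234
finger_force: 30.0
```

View pics/m5.png

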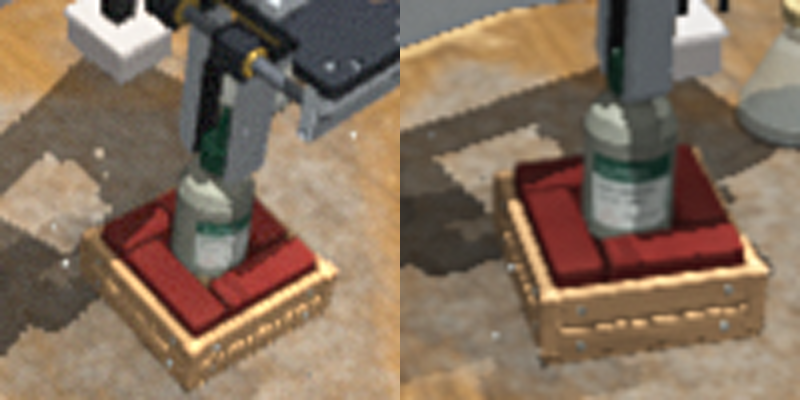

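The view shows the bottle rising cleanly (force −1.2 N, so only the bottle's weight) and the bars still seated. I'll lift it clear of the bars, then carry it over.

```bash
python3 -m handwheel '[[0,0,-0.03,0,0,0],[0,0,-0.07,0,0,0],[0,0,-0.12,0,0,0],[0,0,-0.17,0,0,0],[0,0,-0.2,0,0,0],[0,0,-0.2,0,0,0],[0,0,-0.2,0,0,0]]' -
python3 -m handwheel '[[0.03,0.03,0,0,0,0],[0.09,0.1,0,0,0,0],[0.17,0.19,0,0,0,0],[0.26,0.29,0,0,0,0],[0.35,0.39,0,0,0,0],[0.44,0.49,0,0,0,0],[0.52,0.58,0,0,0,0],[0.58,0.64,0,0,0,0],[0.61,0.672,0,0,0,0],[0.61,0.672,0,0,0,0]]' -
python3 -m handwheel '[[0,0,0,0,0,0],[0,0,0,0,0,0],[0,0,0,0,0,0]]' -
python3 - <<'E'
from h import *
from bench import viewer,robot
a=viewer.calibration('wrist');W=viewer.snapshot('wrist');A=viewer.snapshot('scene');B=viewer.snapshot('side')
print(robot.get_obs()['tool_pos'])
f=lambda im,x0,y0,x1,y1,w:cv2.resize(im[y0:y1,x0:x1,::-1],(w,300),interpolation=cv2.INTER_CUBIC)
cv2.imwrite('pics/m6.png',np.vstack([np.hstack([f(A,240,140,400,260,400),f(B,230,140,390,260,400)]),f(W,120,0,520,150,800)]))
E
```

```text
time: 7.27
tool_pos: [0.5449, 0.2047, 0.1246]
ee_rot: [3.141, 0.002, 3.141]
wrist_force: [0.4, -0.2, -1.5]
width: 0.0235
finger_force: 30.0
time: 8.1
tool_pos: [0.4206, 0.3402, 0.123]
ee_rot: [-3.141, -0.001, -3.139]
wrist_force: [-0.2, -0.7, -1.7]
width: 0.0233
finger_force: 30.0
time: 8.35
tool_pos: [0.4232, 0.3382, 0.1234]
ee_rot: [-3.141, 0.0, 3.14]
wrist_force: [0.5, -0.6, -1.1]
width: 0.0232
finger_force: 30.0
[0.42309752 0.33845126 0.12353518]
```

View pics/m6.png

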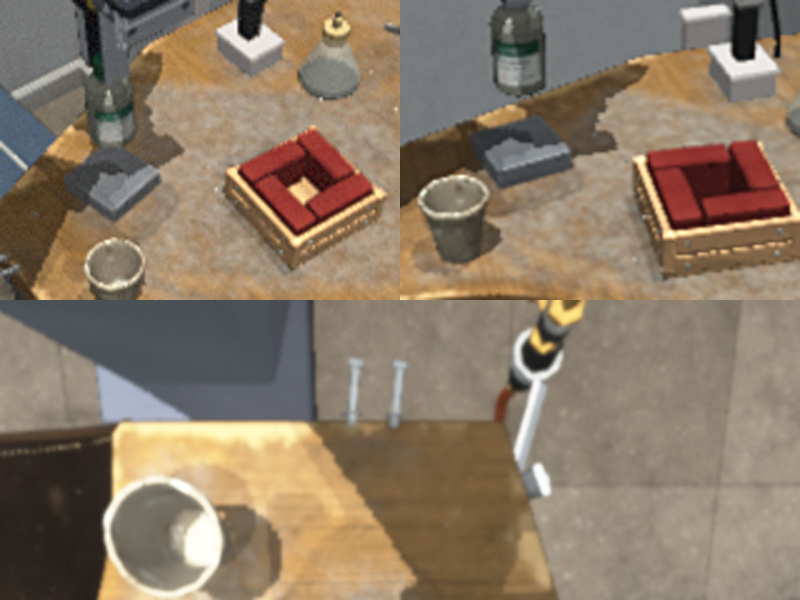

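The view shows the crate with its four bars still in place and the bottle hanging upright over the block. All 10 permitted views are now used, so I'll place by numbers: the underside meets the block top at tool z ≈ 0.0537 + 0.014 = 0.068.

```bash
python3 -m handwheel '[[0,0.007,0.03,0,0,0],[0,0.007,0.07,0,0,0],[0,0.007,0.12,0,0,0],[0,0.007,0.17,0,0,0],[0,0.007,0.21,0,0,0],[0,0.007,0.24,0,0,0],[0,0.007,0.255,0,0,0],[0,0.007,0.26,0,0,0],[0,0.007,0.26,0,0,0],[0,0.007,0.26,0,0,0]]' -
```

```text
time: 9.33
tool_pos: [0.4228, 0.3407, 0.0721]
ee_rot: [3.141, 0.001, 3.141]
wrist_force: [-0.3, 0.7, -1.9]
width: 0.0231
finger_force: 30.0
```

```bash
python3 -m handwheel '[[0,0,0.006,0,0,0],[0,0,0.012,0,0,0],[0,0,0.018,0,0,0],[0,0,0.018,0,0,0],[0,0,0.018,0,0,0]]' -
python3 - <<'E'
from h import *
from bench import viewer
# block top-face visible extent check + cap position from both cameras
cs=[]
for n,roi in(('scene',(255,140,320,240)),('side',(245,130,310,225))):
    im=viewer.snapshot(n);c=viewer.calibration(n);h=cv2.cvtColor(im,cv2.COLOR_RGB2HSV).astype(int);H,S=h[...,0],h[...,1]
    r=np.zeros(H.shape,bool);r[roi[1]:roi[3],roi[0]:roi[2]]=1
    print(n,[(s,ce.round(1)) for s,ce,l in blobs((H>60)&(H<95)&(S>80)&r,12)],'pred label/collar',np.round(proj(c,(.4228,.34,.06)),1),np.round(proj(c,(.4228,.34,.105)),1))
E
```

```text
time: 9.75
tool_pos: [0.4224, 0.3404, 0.068]
ee_rot: [3.142, -0.0, 3.141]
wrist_force: [-0.2, -0.2, -2.2]
width: 0.0234
finger_force: 30.0
scene [([278, 178, 4, 12, 34], array([279.7, 183.4])), ([279, 202, 8, 2, 14], array([282.9, 202.4]))] pred label/collar [283.5 197.7] [282.1 184.2]
side [([270, 180, 16, 6, 51], array([278.2, 182.5]))] pred label/collar [277.2 180.2] [276.  161.1]
```

```bash
python3 -m handwheel '[[0,0,0.005,0,0,0],[0,0,0.005,0,0,0],[0,0,0.005,0,0,0]]' -
python3 -m handwheel '[[0,0,0.005,0,0,0],[0,0,0.005,0,0,0],[0,0,0.005,0,0,0]]' -
```

```text
time: 10.1
tool_pos: [0.4228, 0.3407, 0.0677]
ee_rot: [3.141, 0.001, 3.141]
wrist_force: [0.4, -0.6, 1.9]
width: 0.0231
finger_force: 30.0
time: 10.35
tool_pos: [0.4231, 0.3408, 0.0676]
ee_rot: [3.14, 0.002, 3.141]
wrist_force: [-1.6, -0.5, 5.9]
width: 0.0229
finger_force: 30.0
```

It made contact at the predicted height. I'll ease off, open, and retreat straight up.

```bash
python3 -m handwheel '[[0,0,-0.006,0,0,0],[0,0,-0.006,0,0,0]]' -
python3 -m handwheel '[[0,0,0,0,0,0],[0,0,0,0,0,0],[0,0,0,0,0,0],[0,0,0,0,0,0],[0,0,0,0,0,0],[0,0,0,0,0,0],[0,0,0,0,0,0],[0,0,0,0,0,0],[0,0,0,0,0,0]]' -0.4
python3 -m handwheel '[[0,0,-0.04,0,0,0],[0,0,-0.1,0,0,0],[0,0,-0.18,0,0,0],[0,0,-0.28,0,0,0],[0,0,-0.38,0,0,0],[0,0,-0.48,0,0,0],[0,0,-0.55,0,0,0],[0,0,-0.55,0,0,0]]' -
python3 -m handwheel '[[0.15,0,0,0,0,0],[0.3,0,0,0,0,0],[0.45,0,0,0,0,0],[0.5,0,0,0,0,0],[0.5,0,0,0,0,0],[0.5,0,0,0,0,0]]' -
python3 - <<'E'
from h import *
from bench import viewer
P=[];C=[]
for n,roi in(('scene',(255,140,320,240)),('side',(245,130,310,225))):
    im=viewer.snapshot(n);c=viewer.calibration(n);C.append(c);cv2.imwrite(f'pics/{n}_end.png',im[:,:,::-1])
    h=cv2.cvtColor(im,cv2.COLOR_RGB2HSV).astype(int);H,S,V=h[...,0],h[...,1],h[...,2]
    r=np.zeros(H.shape,bool);r[roi[1]:roi[3],roi[0]:roi[2]]=1
    b=blobs((H>60)&(H<95)&(S>80)&r,12); print(n,[(s,ce.round(1)) for s,ce,l in b],[np.round(proj(c,(.423,.3405,z)),1).tolist() for z in(.104,.139)])
    s,ce,l=min(b,key=lambda q:q[0][1]); P.append(ce)
    ys=np.argwhere(l); print('spout tip',ys[ys[:,0].argmin()])
    red=max(blobs(((H<8)|(H>172))&(S>140)&(np.arange(640)[None]>310)&(np.arange(640)[None]<410)&(np.arange(400)[:,None]>180)&(np.arange(400)[:,None]<250),20),key=lambda q:q[0][4]); print('red',red[0])
print('cap',tri(C[0],P[0],C[1],P[1]))
E
```

```text
time: 10.52
tool_pos: [0.4228, 0.3406, 0.0677]
ee_rot: [3.141, 0.001, 3.141]
wrist_force: [0.0, 0.3, 2.3]
width: 0.0231
finger_force: 30.0
time: 11.27
tool_pos: [0.4225, 0.3405, 0.0672]
ee_rot: [3.141, 0.0, 3.141]
wrist_force: [0.0, 0.3, -0.2]
width: 0.0657
finger_force: 0.0
time: 11.93
tool_pos: [0.4246, 0.3418, 0.183]
ee_rot: [3.136, 0.008, 3.141]
wrist_force: [-0.1, 0.4, 1.1]
width: 0.0659
finger_force: 0.0
time: 12.43
tool_pos: [0.3229, 0.3406, 0.1774]
ee_rot: [3.141, 0.001, -3.141]
wrist_force: [0.8, -0.5, -0.4]
width: 0.0663
finger_force: 0.0
scene [([277, 173, 10, 16, 95], array([281.6, 182.6])), ([287, 198, 6, 5, 13], array([289.7, 200.2])), ([279, 202, 7, 2, 13], array([282.1, 202.5]))] [[282.1, 184.3], [281.0, 173.0]]
spout tip [173 280]
red [336, 192, 53, 42, 1129]
side [([271, 146, 11, 21, 130], array([275.8, 158.8])), ([269, 180, 17, 5, 54], array([277.6, 182. ]))] [[276.1, 161.4], [275.1, 145.8]]
spout tip [146 275]
red [329, 196, 57, 36, 1459]
cap [0.42279386 0.341337   0.10944289]
```

The bottle stands upright where planned: the spout tip matches its prediction in both views, and the bars' extents are unchanged. Handing in.

```bash
python3 -c "
from bench import robot
print(robot.close_job())"
```

```text
the job is handed in; nothing more can be done
None
```

The flux bottle is standing upright at about the middle of the grey block, roughly 2 mm from my camera estimate of its centre; the four bars are still in the crate, and the job was handed in at about 12.5 s.

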